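# Pump up the foam sprayer tank and shut its valve

## Robot

A 7-joint arm with a two-finger parallel gripper is mounted at the origin on the work surface. World frame = base frame: x ahead of the robot, y to its left, z up, the work surface at z = 0. Lengths are in m, angles in rad, forces in N, time in s.
With the tool pointing down it reaches from about 0.4 to 0.875 m from the base axis. Payload 19.3 kg.
Tool frame: the origin (TCP) lies midway between the tips of the shut fingers; the grasp point (between the pads) lies 19 mm behind it; z points along the fingers, y is the line along which they close (so a half turn about z gives the same grasp; the last joint's range is limited). The gripper opens to 85 mm and grips with 20 to 120 N. Pads are 22 mm wide; open, the fingers measure 114 mm over their backs; the gripper's body (76 mm by 85 mm) begins 54 mm behind the grasp point. The pads swing forward as they close: fully open they stand 13 mm farther back than shut.
Start: joints at [1.278, 0.521, -0.036, 1.599, 0.021, 1.021, -0.113], TCP at [0.138, -0.61, 0.231] pointing down, gripper open.
Joint ranges: [-2.91, 2.91], [-0.3, 2.13], [-1.5, 1.42], [0.17, 2.43], [-1.26, 4.41], [0.16, 1.93], [-2.52, 2.52]. Speed limits (rad/s): [1.89, 1.89, 2.39, 2.39, 3.01, 3.01, 3.01].

## Interface

Orientations are given as [roll, pitch, yaw] about the fixed x, y, z axes, in that order (R = Rz(yaw) Ry(pitch) Rx(roll)).
In Python, from workcell import telemetry, grab_frame, calibration, bot, outline_of, landmark_of gives the robot as it stands. The module is installed in compiled form; this text tells all that it offers.
- The arm moves only by the shell command python3 -m inch 'ROWS' [FORCE]. ROWS is JSON, a list of rows, each a list of 7 numbers: the shift along the tool's x, y, z in m, then the turn, a rotation vector about the tool's x, y, z in rad, then the closure, from 0 (fully open) to 1 (shut). A call has 1 to 5 rows; each row shifts and turns the commanded pose from where the row before left it, along the tool's axes as they then stand; what a row does not reach is not made up. A row lasts 1/10 s, in which the tool goes at most 50 mm and 8.59 degrees, less where a joint would pass 70% of its speed; a pose out of reach is approached as far as the arm can. A call is refused whole if a number of a shift passes 0.05 or a number of a turn 0.15, either way. A call with a gripper value outside its range is refused whole. The fingers move at their own pace and stop on an object; FORCE is the grip in N (left out, the last holds). Time passes only in rows, so rows that do not move let the fingers close. It gives the time, the measured TCP pose, the force, the opening and the grip force at its end, in the units of the state.
- telemetry.observe(): the state, without advancing time (a new reading comes with each control period).
- grab_frame(name): name is "scene" or "top"; returns the picture (420x560x3 uint8, red, green, blue); there is no depth.
- calibration(name): a dict with "fovy" (degrees; the focal length in pixels is half the picture's height over the tangent of half this angle, whatever the lens; pixels are square), "cx", "cy" (the principal point, pixels), "pose" (4x4, takes a point from camera to world coordinates). Camera axes: x right, y down, z forward; pixel columns grow to the right and rows downward; lengths in m; the calibration is good to about 2 mm. A picture is of the moment at which its call begins. calibration takes no time and is no camera call.
- bot.job_done(): hands the job in; it is judged then, once.
Trained networks look in the newest picture that a camera, given by its name, has taken for a name from the list of things; names that differ only in an ending like _2 or _b are one class to them, and where a whole thing is asked for, a point or a joint stands for the part that bears it (a point fixed in the world has none). Each returns a list of dicts, best first, with "score" (0 to 1); they miss things now and then, are a little off and sometimes report something else, mostly with a low value. They report only what shows in the picture. A call takes as long as a camera call.
- outline_of(label, camera): "region" (420x560 bool, what is visible of it) and "rect" ([left, top, right, bottom] in pixels, round what is visible of it).
- landmark_of(label, camera): "xy" ([column, row] in pixels: a listed point, or the origin of a listed thing).
The state is a dict: "clock": time; "qpos": joint angles; "qd": joint speeds; "joint_efforts": joint torques, N m; "position": TCP position; "tool_rot": TCP orientation; "force": force on the tool from outside, world axes, zero at the start; "moment": the same for the moment, N m; "grip_width": finger opening in m; "finger_force": force on a finger pad.
Only numpy, scipy, OpenCV 4.12 (cv2) and the standard library are available. Lean on these libraries where they do the work, as an engineer would, in place of code of your own. Each camera call takes 0.05 s, during which the arm holds its last target. There are 200 camera calls.

## Task

Pump up the sprayer tank: press the plunger on top of it down with your fingertips and let it spring back, again and again, until the indicator pin beside it has popped fully out, and never touch the pin itself. Then push the shut-off valve's lever right over to the far side to keep the pressure in, and leave the plunger up. Lift nothing, and leave the pads, bottles and other things lying around where they are.

Things in the scene. Friction and masses are not known exactly. Their poses are not given: they have to be found in the camera images.
- pump: Base plate of the pump unit, fixed to the table: dark steel, 140 mm (own x) by 270 mm (own y), 12 mm thick; the origin is the centre of its underside on the table, z up. It is turned about z by up to 26 degrees. On it stands the white sprayer tank (axis at own x 0, y -60 mm; 120 mm across; flat top 165 mm above the table) and, 150 mm from the tank's axis at own x 0, y +90 mm, the shut-off valve.
- plunger_top (a point): Centre of the top face of the plunger's round black cap (flat, 48 mm across) on the tank's axis; 219 mm above the table when up, and it moves with the cap.
- plunger (a joint): How far the plunger is pressed down, in m: 0 up, 0.024 fully down. A spring brings it back up when let go (about 5 N at the start of the stroke, 11 N at the bottom, plus 2 to 4 N from the works inside). A stroke counts if it goes nearly all the way down (at least 20 mm) and is let all the way back up; each then raises the pin by one step, though the first can raise it less or more. Two to five full strokes are needed; further ones do no harm.
- pin_tip (a point): Top of the dark steel indicator pin (12 mm across), which stands upright in a brass boss 22 mm across on the tank's top, 44 mm from the plunger's axis towards own +x of the pump unit (the far side from the robot). The boss's top is 177 mm above the table and the pin rises out of it.
- pin: The indicator pin itself; its origin is its top, the same point as pin_tip. Not to be touched.
- pin_travel (a joint): How far the pin stands out of its boss, in m: 0 flush, 0.030 fully out. Full strokes leave it at about 0.006, 0.012, 0.018, 0.024 and at last 0.030; 0.024 is not yet fully out. It does not sink back.
- valve_tip (a point): Centre of the round black knob (26 mm across) on the end of the valve's lever, which moves with it. The lever is a 10 mm rod that turns about a level axis along the pump unit's own y, 34 mm above the table at own x 0, y +90 mm; the knob's centre is 80 mm from that axis. The valve's body is 70 mm (own x) by 50 mm (own y), its top 37 mm above the table.
- valve (a joint): Angle of the valve's lever, in rad: 0 open, leaning 0.5 rad from upright to own -x of the pump unit (towards the robot); 1.0 shut, leaning 0.5 rad to own +x (away). It stays where it is left; about 1 N at the knob moves it.
- pad_a: Bystander, loose: foam polishing pad, disc 120 mm across, 32 mm thick, lying in front of the pump unit; origin at the centre of its underside.
- pad_b: Bystander, loose: foam polishing pad, disc 100 mm across, 32 mm thick; origin at the centre of its underside.
- bottle_a: Bystander, loose: polish bottle 60 mm across, 170 mm tall; origin at the centre of its underside.
- bottle_b: Bystander, loose: polish bottle 68 mm across, 190 mm tall; origin at the centre of its underside.
- bottle_c: Bystander, loose: polish bottle 56 mm across, 150 mm tall; origin at the centre of its underside.
- wax_tin: Bystander, loose: low wax tin 72 mm across, 45 mm tall, behind the pump unit; origin at the centre of its underside.
- nozzle: Bystander, loose: loose brass nozzle 24 mm across, 30 mm tall, standing on the base plate between the tank and the valve; origin at the centre of its underside.
- brush: Bystander, loose: small brush 180 mm long, lying beside the valve end of the base plate; origin at the middle of its length, underside.

How it is judged:
By the outcome, as a careful person would: the job done as asked, in the order asked, and still so for the second after the job is handed in, with the robot touching nothing.
It also fails if it takes over 54 s, if anything falls off the work surface, if the arm or the gripper's body presses on something with over 40 N, if the wrist force passes 120 N, or if a joint passes its speed limit or range.

## Working session

There is one attempt and no reset: what is moved stays moved. The work goes in short steps, Python scripts to look and compute and a shell command to move; the robot and the scene stay as the last step left them, time stands still between calls to the robot, and variables do not carry over. Pictures are saved under pics/ and viewed, at most 10 in all, crops included, and the job is handed in when it is done.

```bash
mkdir -p pics; cat > h.py <<'E'
import numpy as np,cv2
from workcell import telemetry, grab_frame, calibration, bot, outline_of, landmark_of
def ray(cam,uv):
    c=calibration(cam);T=np.array(c['pose']);f=210/np.tan(np.radians(c['fovy'])/2)
    d=T[:3,:3]@np.array([(uv[0]-c['cx'])/f,(uv[1]-c['cy'])/f,1]);return T[:3,3],d
def onz(cam,uv,z):
    o,d=ray(cam,uv);return o+d*(z-o[2])/d[2]
def proj(cam,p):
    c=calibration(cam);T=np.array(c['pose']);f=210/np.tan(np.radians(c['fovy'])/2)
    q=T[:3,:3].T@(np.array(p)-T[:3,3]);return np.array([c['cx']+f*q[0]/q[2],c['cy']+f*q[1]/q[2]])
def snap(cam,name=None):
    im=grab_frame(cam)
    if name: cv2.imwrite('pics/'+name,im[:,:,::-1])
    return im
E
python3 - <<'E'
from h import *
np.set_printoptions(precision=4,suppress=True)
a=snap('scene');b=snap('top')
cv2.imwrite('pics/a1.png',cv2.resize(np.vstack([a,b])[:,:,::-1],None,fx=.71,fy=.71)); cv2.imwrite('pics/top.png',b[:,:,::-1]);cv2.imwrite('pics/scene.png',a[:,:,::-1])
s=telemetry.observe();print(s)
for c in('scene','top'):
    print(c,np.array(calibration(c)['pose'])[:3])
    for l,z in(('plunger_top',.219),('pin_tip',.177),('valve_tip',.104),('pump',0),('nozzle',.012),('bottle_a',0),('pad_a',0),('wax_tin',0),('brush',0)):
        for r in landmark_of(l,c)[:3]: print(l,r['score'],r['xy'],onz(c,r['xy'],z))
E
```

```text
{'clock': 0.1, 'qpos': array([ 1.2778,  0.522 , -0.0363,  1.5999,  0.0212,  1.0211, -0.1128]), 'qd': array([ 0.0018, -0.0017, -0.0008, -0.0011,  0.002 , -0.0015,  0.0018]), 'joint_efforts': array([  0.0036, -92.8482,   1.9837, -37.0531,   0.018 ,   0.0054,
         0.0001]), 'position': array([ 0.138 , -0.6093,  0.2308]), 'tool_rot': array([-3.1406,  0.0001,  0.2228]), 'force': array([0.5517, 0.0189, 0.0732]), 'moment': array([ 0.0097,  0.0217, -0.0612]), 'finger_force': 0.0, 'grip_width': 0.0855424267376974}
scene [[-0.1338  0.7857 -0.6039  1.2161]
 [ 0.9908  0.0947 -0.0963  0.1032]
 [-0.0184 -0.6113 -0.7912  0.9628]]
plunger_top 0.86 [218.1, 172.7] [ 0.5678 -0.1392  0.219 ]
pin_tip 0.47 [235.3, 263.4] [ 0.7817 -0.0595  0.177 ]
valve_tip 0.58 [287.5, 211.9] [0.5781 0.0282 0.104 ]
pump 0.81 [245.4, 228.0] [ 0.5701 -0.0901  0.    ]
pump 0.47 [434.2, 275.6] [0.6563 0.4119 0.    ]
pump 0.44 [310.1, 260.2] [0.6503 0.0965 0.    ]
nozzle 0.56 [247.3, 236.6] [ 0.6053 -0.0775  0.012 ]
bottle_a 0.8 [436.7, 275.3] [0.6546 0.4182 0.    ]
bottle_a 0.65 [145.7, 193.0] [ 0.4818 -0.4072  0.    ]
bo
[... 557 characters left out ...]
213.5] [0.5623 0.0119 0.104 ]
pump 0.72 [303.9, 211.5] [ 0.5777 -0.0886  0.    ]
pump 0.51 [168.0, 275.3] [0.4052 0.3014 0.    ]
nozzle 0.4 [299.5, 199.8] [ 0.6104 -0.0761  0.012 ]
bottle_a 0.84 [420.0, 247.9] [ 0.4642 -0.4202  0.    ]
bottle_a 0.73 [416.1, 179.1] [ 0.6659 -0.4219  0.    ]
bottle_a 0.7 [128.0, 186.1] [0.6634 0.4182 0.    ]
pad_a 0.87 [319.2, 267.9] [ 0.4148 -0.1271  0.    ]
pad_a 0.76 [171.3, 274.3] [0.4078 0.2921 0.    ]
wax_tin 0.92 [306.9, 177.7] [ 0.677  -0.1005  0.    ]
wax_tin 0.37 [419.0, 249.7] [ 0.4592 -0.417   0.    ]
brush 0.68 [235.6, 191.8] [0.6398 0.1081 0.    ]
brush 0.59 [126.6, 189.8] [0.6526 0.422  0.    ]
brush 0.42 [296.7, 198.3] [ 0.6168 -0.0689  0.    ]
```

View pics/top.png

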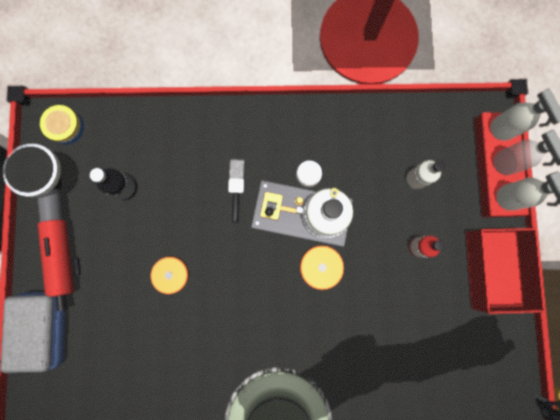

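View pics/scene.png

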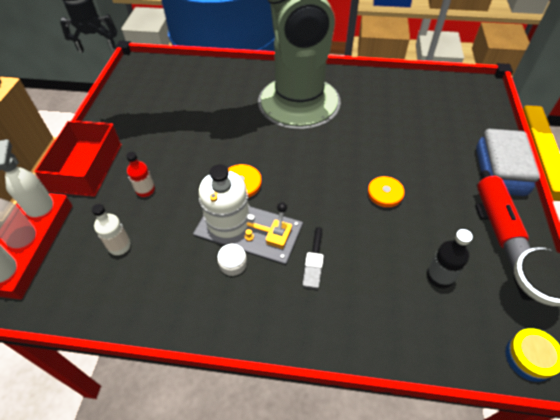

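The scene view shows the tank at (222,205) and the valve at (278,232). In the top view the plunger cap is at about (333,208), the valve at (270,207), pad_a at (322,268) and the wax tin at (309,173). I'll enlarge both views and measure the plate's turn.

```bash
python3 - <<'E'
from h import *
np.set_printoptions(precision=4,suppress=True)
a=snap('scene');b=snap('top')
A=cv2.resize(a[160:285,185:335],None,fx=4,fy=4,interpolation=cv2.INTER_CUBIC)[:, :480]
cv2.imwrite('pics/c1.png',np.hstack([cv2.resize(a[150:270,180:315],(400,356)),cv2.resize(b[155:275,235:370],(400,356))])[:,:,::-1])
for c in('scene','top'):
    for l in('pump','plunger','pin','valve'):
        for r in outline_of(l,c)[:2]:
            m=r['region'];v,u=np.nonzero(m);print(c,l,r['score'],r['rect'],m.sum(),u.mean(),v.mean())
            if l=='pump': 
                print(cv2.boxPoints(cv2.minAreaRect(np.c_[u,v].astype(np.float32))), [onz(c,p,.012)[:2] for p in cv2.boxPoints(cv2.minAreaRect(np.c_[u,v].astype(np.float32)))])
print(proj('top',[.138,-.61,.23]),proj('scene',[.138,-.61,.23]))
E
```

```text
scene pump 0.86 [193.7, 166.3, 299.3, 264.9] 5538 241.94889851932106 218.16720837847598
[[185.7041 233.8589]
 [207.9049 161.0896]
 [310.2749 192.3212]
 [288.0741 265.0904]] [array([ 0.6169, -0.2456]), array([ 0.3436, -0.2489]), array([0.4311, 0.0775]), array([0.6786, 0.0418])]
scene plunger 0.84 [209.7, 167.5, 229.5, 186.4] 292 218.71917808219177 174.34246575342465
scene valve 0.59 [275.9, 201.7, 286.6, 228.5] 143 280.72727272727275 210.93706293706293
top pump 0.82 [252.3, 181.5, 351.8, 249.1] 4608 303.3591579861111 213.07834201388889
[[250.9922 227.3705]
 [262.2119 173.7653]
 [356.7005 193.542 ]
 [345.4808 247.1472]] [array([0.5343, 0.0645]), array([0.6889, 0.0295]), array([ 0.6249, -0.242 ]), array([ 0.4715, -0.2027])]
top plunger 0.89 [324.1, 198.9, 343.2, 217.9] 329 333.2462006079027 208.30699088145897
top valve 0.63 [262.8, 208.4, 271.9, 215.9] 81 268.9382716049383 211.2716049382716
top valve 0.22 [324.9, 200.5, 341.3, 218.2] 307 332.82084690553745 208.23778501628664
[552.6225 390.6705] [98.5361 53.7102]
```

View pics/c1.png

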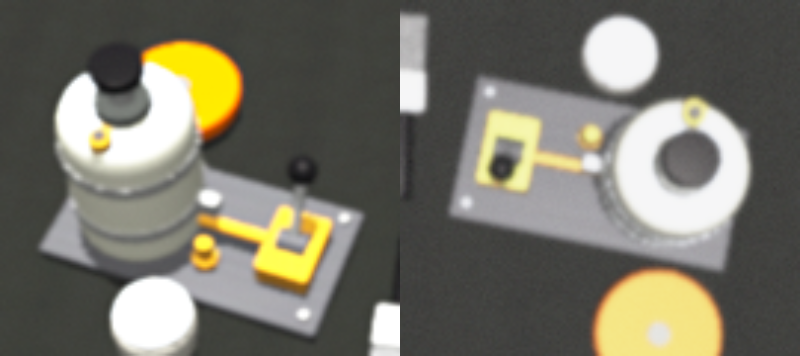

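The enlarged view shows the plate corners clearly. In the right half, the cap is at (690,158), the pin boss is behind it at (695,112), and the knob is at (502,168), leaning toward the robot. I'll fit the pump pose to these points.

```bash
cat > fit.py <<'E'
from h import *
from scipy.optimize import least_squares
S,C=np.sin(.5),np.cos(.5)
obs=[('top',(261.3,181),(.07,.135,.012)),('top',(251.9,227.1),(-.07,.135,.012)),('top',(343.7,246),(-.07,-.135,.012)),
('scene',(285.5,263.3),(.07,.135,.012)),('scene',(302.4,221.8),(-.07,.135,.012)),('scene',(193.5,233.3),(.07,-.135,.012)),
('top',(333.2,208.3),(0,-.06,.217)),('scene',(218.7,172.5),(0,-.06,.217)),
('top',(334.6,192.8),(.044,-.06,.177)),('scene',(213.7,196.5),(.044,-.06,.177)),
('top',(269.2,211.5),(-.08*S,.09,.034+.08*C)),('scene',(281.9,207.3),(-.08*S,.09,.034+.08*C))]
def W(p,q): c,s=np.cos(p[2]),np.sin(p[2]);return np.array([p[0]+c*q[0]-s*q[1],p[1]+s*q[0]+c*q[1],q[2]])
f=lambda p:np.concatenate([proj(c,W(p,q))-uv for c,uv,q in obs])
r=least_squares(f,[.57,-.09,-.2],loss='soft_l1')
if __name__=='__main__':
    np.set_printoptions(precision=4,suppress=True)
    p=r.x;print(p,np.degrees(p[2]));print(f(p).reshape(-1,2).round(1))
    print('cap',W(p,(0,-.06,.219)),'pin',W(p,(.044,-.06,.177)),'knob',W(p,(-.08*S,.09,.104)),'knobshut',W(p,(.08*S,.09,.104)))
E
python3 fit.py
```

```text
[ 0.5747 -0.0823 -0.2299] -13.170498235854428
[[-0.3 -2. ]
 [-1.2 -0.8]
 [ 0.  -0.3]
 [-0.5 -0.3]
 [ 0.1 -0.4]
 [-1.7 -0.3]
 [-0.  -1.2]
 [-0.5 -1.4]
 [-0.5 -1. ]
 [-1.3 -1.4]
 [-1.2  3.7]
 [ 1.1 -2.2]]
cap [ 0.5611 -0.1407  0.219 ] pin [ 0.6039 -0.1507  0.177 ] knob [0.5579 0.0141 0.104 ] knobshut [ 0.6326 -0.0034  0.104 ]
```

```bash
python3 -m inch '[[0,0,-0.05,0,0,0,1],[0,0,-0.04,0,0,0,1],[0,0,0,0,0,0,1]]' 30
```

```text
clock: 1.8
position: [0.1385, -0.6113, 0.3268]
tool_rot: [3.134, -0.001, 0.222]
force: [0.4, -0.3, -1.5]
grip_width: 0.0442
finger_force: 0.0
```

```bash
python3 -m inch '[[0.04,-0.028,0,0,0,0,1],[0.04,-0.028,0,0,0,0,1],[0.04,-0.028,0,0,0,0,1],[0.04,-0.028,0,0,0,0,1],[0.04,-0.028,0,0,0,0,1]]'; python3 -m inch '[[0.04,-0.028,0,0,0,0,1],[0.04,-0.028,0,0,0,0,1],[0.04,-0.028,0,0,0,0,1],[0.04,-0.028,0,0,0,0,1],[0,0,0,0,0,0,1]]'
```

```text
clock: 2.3
position: [0.3031, -0.4271, 0.3213]
tool_rot: [3.141, -0.0, 0.223]
force: [0.0, -1.3, 0.4]
grip_width: -0.0002
finger_force: 0.0
clock: 2.8
position: [0.4374, -0.2788, 0.3212]
tool_rot: [-3.14, -0.002, 0.231]
force: [-0.3, -1.3, 0.2]
grip_width: -0.0006
finger_force: 0.0
```

```bash
python3 -m inch '[[0.038,-0.0265,0,0,0,0,1],[0.038,-0.0265,0,0,0,0,1],[0.038,-0.0265,0,0,0,0,1],[0.038,-0.0265,0,0,0,0,1],[0,0,0.03,0,0,0,1]]'; python3 -m inch '[[0,0,0.03,0,0,0,1],[0,0,0,0,0,0,1],[0,0,0,0,0,0,1]]'
python3 - <<'E'
from h import *
a=snap('scene');b=snap('top')
cv2.imwrite('pics/d1.png',np.hstack([cv2.resize(a[100:220,160:295],(400,356)),cv2.resize(b[155:275,265:400],(400,356))])[:,:,::-1])
E
```

```text
clock: 3.3
position: [0.5629, -0.1416, 0.2933]
tool_rot: [-3.141, -0.006, 0.23]
force: [-0.1, -0.3, -1.0]
grip_width: 0.0001
finger_force: 0.0
clock: 3.6
position: [0.5583, -0.1475, 0.2619]
tool_rot: [-3.141, 0.0, 0.223]
force: [-0.2, -0.9, 1.3]
grip_width: -0.0002
finger_force: 0.0
```

View pics/d1.png

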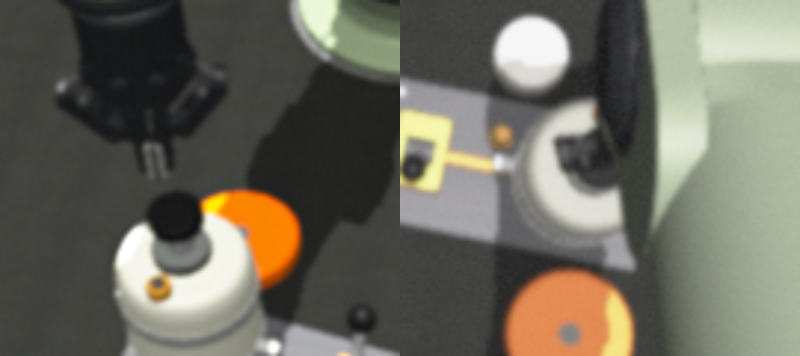

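The scene view shows the closed fingertips about 40 mm above the cap, tips at about (155,175) in the left half, and slightly to the -y side. I'll shift to centre and then make the first stroke.

```bash
python3 -c "
from h import *
print(proj('scene',[.5583,-.1475,.262]))"; python3 -m inch '[[0.003,-0.006,0.02,0,0,0,1],[0,0,0.015,0,0,0,1],[0,0,0.008,0,0,0,1],[0,0,0,0,0,0,1]]'
```

```text
[213.09032682 156.81787758]
clock: 4.1
position: [0.5601, -0.141, 0.2188]
tool_rot: [3.141, -0.0, 0.222]
force: [-2.8, 0.6, 4.0]
grip_width: -0.0001
finger_force: 2.1
```

Contact at z ≈ 0.219, as expected. I'll press 26 mm in steps.

```bash
python3 -m inch '[[0,0,0.01,0,0,0,1],[0,0,0.01,0,0,0,1],[0,0,0.005,0,0,0,1],[0,0,0,0,0,0,1],[0,0,0,0,0,0,1]]'
```

```text
clock: 4.6
position: [0.5608, -0.1411, 0.1954]
tool_rot: [3.14, -0.002, 0.222]
force: [-4.5, 1.0, 11.2]
grip_width: 0.0002
finger_force: 6.0
```

```bash
for i in 1 2 3 4 5; do python3 -m inch '[[0,0,-0.02,0,0,0,1],[0,0,-0.02,0,0,0,1],[0,0,0,0,0,0,1],[0,0,0,0,0,0,1],[0,0,0,0,0,0,1]]' | egrep 'clock|posi|^force'; python3 -m inch '[[0,0,0.015,0,0,0,1],[0,0,0.015,0,0,0,1],[0,0,0.010,0,0,0,1],[0,0,0,0,0,0,1],[0,0,0,0,0,0,1]]'| egrep 'clock|posi|^force'; done
```

```text
clock: 5.1
position: [0.5598, -0.1409, 0.2332]
force: [-0.3, 0.0, -0.6]
clock: 5.6
position: [0.5607, -0.141, 0.1949]
force: [-6.8, 0.5, 29.0]
clock: 6.1
position: [0.5595, -0.1408, 0.2324]
force: [0.2, -0.2, 0.2]
clock: 6.6
position: [0.5606, -0.1409, 0.1949]
force: [-8.2, 0.8, 35.6]
clock: 7.1
position: [0.5594, -0.1407, 0.2321]
force: [-1.7, -0.7, 0.5]
clock: 7.6
position: [0.5606, -0.1409, 0.1949]
force: [-8.9, 1.1, 37.4]
clock: 8.1
position: [0.5594, -0.1407, 0.2321]
force: [-0.5, -0.4, -0.3]
clock: 8.6
position: [0.5606, -0.1409, 0.1949]
force: [-9.8, 0.9, 36.1]
clock: 9.1
position: [0.5594, -0.1407, 0.2321]
force: [-0.1, 0.7, 0.5]
clock: 9.6
position: [0.5606, -0.1409, 0.1949]
force: [-8.6, 0.7, 36.6]
```

```bash
python3 -m inch '[[0,0,-0.02,0,0,0,1],[0,0,-0.04,0,0,0,1],[0,0,-0.04,0,0,0,1],[0,0,-0.01,0,0,0,1],[0,0,0,0,0,0,1]]'
python3 - <<'E'
from h import *
a=snap('scene');b=snap('top')
cv2.imwrite('pics/e1.png',np.hstack([cv2.resize(a[150:240,180:270],(450,450)),cv2.resize(b[165:235,285:355],(350,450))])[:,:,::-1])
from fit import W,r
for t in(0,.024,.03):print(t,proj('scene',W(r.x,(.044,-.06,.177+t))),)
print(proj('scene',W(r.x,(0,-.06,.219))))
for l in('pin_tip','plunger_top'):
  for d in landmark_of(l,'scene')[:2]:print(l,d)
for d in outline_of('pin','scene')[:2]:print(d['score'],d['rect'])
E
```

```text
clock: 10.1
position: [0.5603, -0.1408, 0.3039]
tool_rot: [3.141, -0.001, 0.223]
force: [-0.4, 0.3, -0.8]
grip_width: 0.0002
finger_force: 0.0
0 [212.38674165 195.10106396]
0.024 [210.96999259 188.69020894]
0.03 [210.60733183 187.04915223]
[218.095872   170.54343485]
pin_tip {'xy': [209.8, 186.8], 'score': 0.42}
plunger_top {'xy': [216.7, 168.6], 'score': 0.61}
0.64 [208.6, 187.2, 216.5, 198.3]
0.43 [279.4, 207.7, 286.6, 228.6]
```

View pics/e1.png

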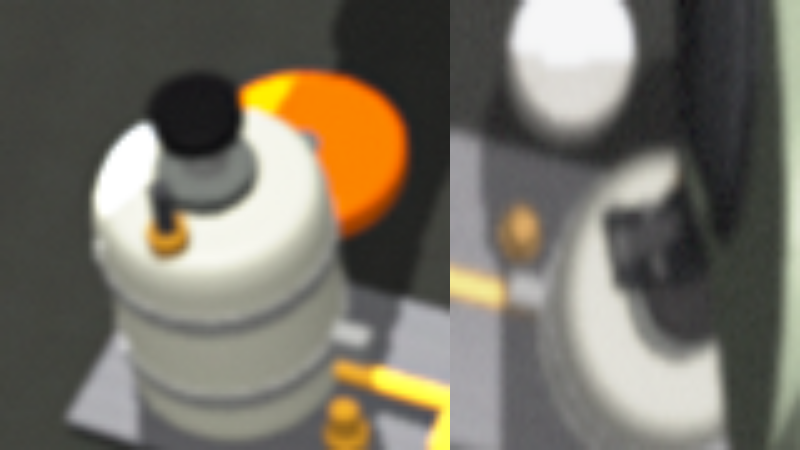

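The pin now stands about 30 mm out: its tip is at image row 187, which matches the full-out projection, and the cap is up. Next I'll turn the tool square to the pump and move to the near side of the valve knob, high up.

```bash
python3 -m inch '[[0,0,0,0,0,0.149,1],[0,0,0,0,0,0.149,1],[0,0,0,0,0,0.149,1],[-0.02,-0.038,0,0,0,0,1],[-0.02,-0.038,0,0,0,0,1]]'; python3 -m inch '[[-0.02,-0.038,0,0,0,0,1],[-0.025,-0.038,0,0,0,0,1],[0,0,0,0,0,0,1],[0,0,0,0,0,0,1]]'
cat > own.py <<'E'
from h import *
from fit import r
p=r.x;s=telemetry.observe();d=s['position'][:2]-p[:2];c,t=np.cos(p[2]),np.sin(p[2])
print('own',c*d[0]+t*d[1],-t*d[0]+c*d[1],s['position'][2],s['tool_rot'][2]-p[2])
E
python3 own.py
```

```text
clock: 10.85
position: [0.5371, -0.0573, 0.302]
tool_rot: [3.141, 0.002, -0.227]
force: [0.6, 1.3, 0.1]
grip_width: -0.0001
finger_force: 0.0
clock: 11.25
position: [0.5105, 0.0269, 0.3028]
tool_rot: [3.141, 0.001, -0.222]
force: [0.8, -1.5, -0.3]
grip_width: -0.0003
finger_force: 0.0
own -0.08740262759693018 0.09172364307277728 0.3027734841610034 0.007437476124640241
```

Now down 215 mm, to z ≈ 0.087.

```bash
python3 -m inch '[[0,0,0.045,0,0,0,1],[0,0,0.045,0,0,0,1],[0,0,0.045,0,0,0,1],[0,0,0.045,0,0,0,1],[0,0,0.035,0,0,0,1]]'; python3 -m inch '[[0,0,0,0,0,0,1],[0,0,0,0,0,0,1]]'; python3 own.py
```

```text
clock: 11.75
position: [0.51, 0.0247, 0.0854]
tool_rot: [3.141, 0.002, -0.226]
force: [1.0, 0.1, -1.0]
grip_width: -0.0001
finger_force: 0.0
clock: 11.95
position: [0.511, 0.0256, 0.0885]
tool_rot: [3.141, 0.001, -0.225]
force: [0.5, 0.1, 0.6]
grip_width: 0.0001
finger_force: 0.0
own -0.0866905917567855 0.09054789168190905 0.08853286708756458 0.0046656117639296
```

```bash
python3 - <<'E'
from h import *
a=snap('scene')
cv2.imwrite('pics/f1.png',cv2.resize(a[140:270,190:320],(520,520))[:,:,::-1])
E
```

```text
(no output)
```

View pics/f1.png

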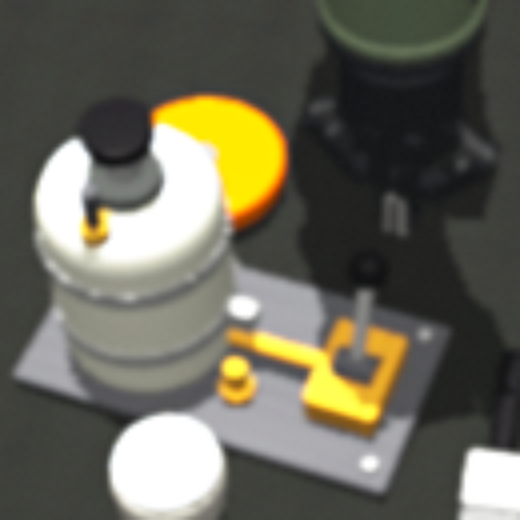

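The fingertips (395,225) sit just behind the knob (368,268), in line with the pump's x axis, and the gripper is clear of the tank. Pushing now.

```bash
python3 -m inch '[[0.02,0,0,0,0,0,1],[0.02,0,0,0,0,0,1],[0.02,0,0,0,0,0,1],[0.015,0,0,0,0,0,1],[0.01,0,0,0,0,0,1]]'; python3 own.py;  python3 -m inch '[[0.008,0,0,0,0,0,1],[0,0,0,0,0,0,1]]'; python3 own.py
```

```text
clock: 12.5
position: [0.5955, 0.0068, 0.0905]
tool_rot: [-3.141, -0.003, -0.225]
force: [-1.1, -0.4, -0.9]
grip_width: -0.0004
finger_force: 0.5
own -2.8040125405005834e-05 0.09145495619107835 0.09048113948943917 0.004629571416659484
clock: 12.7
position: [0.6024, 0.0053, 0.0891]
tool_rot: [-3.141, -0.001, -0.225]
force: [-0.1, -0.5, -0.6]
grip_width: 0.0
finger_force: 0.0
own 0.006986898806199609 0.09162088229270202 0.08910969424258189 0.0051049722442625955
```

```bash
for i in 1 2 3; do python3 -m inch '[[0.004,0,0,0,0,0,1],[0,0,0,0,0,0,1]]'|egrep '^force|finger'; python3 own.py; done
```

```text
force: [-0.2, 0.5, -0.3]
finger_force: 0.0
own 0.010106004942634448 0.09180875115159666 0.08849769532478512 0.005711187690998265
force: [-7.3, 1.1, 4.7]
finger_force: 3.8
own 0.012933123428172842 0.09182458749340881 0.08805598542733473 0.00595603287818397
force: [-30.6, 5.6, 19.0]
finger_force: 16.3
own 0.013678892754884767 0.09181976245731532 0.08764781126478247 0.006562947374518957
```

Hard stop reached at 0.013, the predicted end of travel. I'll back off and lift clear.

```bash
python3 -m inch '[[-0.01,0,0,0,0,0,1],[-0.03,0,0,0,0,0,1],[-0.04,0,0,0,0,0,1],[-0.03,0,0,0,0,0,1],[0,0,-0.04,0,0,0,1]]'; python3 -m inch '[[0,0,-0.05,0,0,0,1],[0,0,-0.05,0,0,0,1],[0,0,-0.05,0,0,0,1],[-0.02,0,-0.03,0,0,0,1],[0,0,0,0,0,0,1]]'
python3 - <<'E'
from h import *
from fit import W,r,S
a=snap('scene');b=snap('top')
cv2.imwrite('pics/g1.png',np.hstack([cv2.resize(a[140:270,190:320],(400,400)),cv2.resize(b[140:290,220:370],(400,400))])[:,:,::-1])
print(proj('scene',W(r.x,(.08*S,.09,.104))))
for l in ('valve_tip','pin_tip'):print(l,landmark_of(l,'scene')[:2])
E
```

```text
clock: 13.8
position: [0.5005, 0.0279, 0.1255]
tool_rot: [3.139, 0.008, -0.222]
force: [1.4, -0.6, 1.0]
grip_width: 0.0001
finger_force: 0.0
clock: 14.3
position: [0.4867, 0.0326, 0.3125]
tool_rot: [-3.14, -0.006, -0.224]
force: [0.5, 0.6, -0.2]
grip_width: 0.0002
finger_force: 0.0
[272.16447271 228.23276034]
valve_tip [{'xy': [277.4, 232.9], 'score': 0.43}]
pin_tip [{'xy': [212.4, 186.2], 'score': 0.61}]
```

View pics/g1.png

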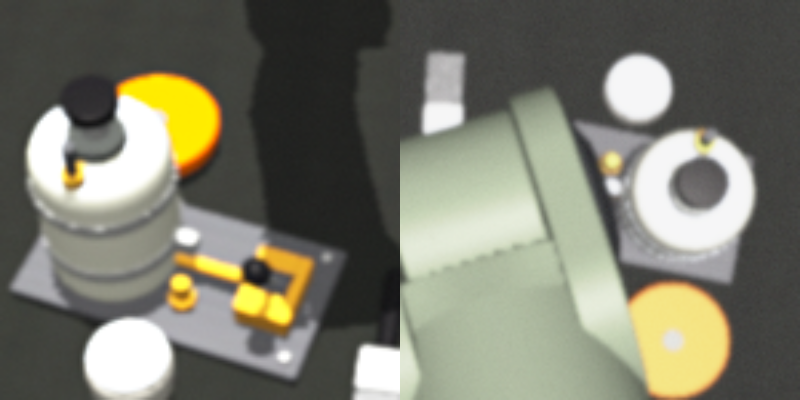

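The knob is at crop (256,271), which is image (273,228) and matches the shut projection of (272,228). The pin is out, the plunger is up, and the other things look unmoved. Handing in.

```bash
python3 -c "
from workcell import bot;print(bot.job_done())"
```

```text
the job is handed in; nothing more can be done
None
```

I gave the plunger six full strokes until the pin was fully out, pushed the valve lever over to its far stop, left the plunger up, and handed the job in at about 14 s of the 54 s allowed.

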